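Refit the grille of a drip tray

TASK

Fit the loose grille back into the drip tray: tilt it, slide its two tongues in under the tray's lip until they just touch the delicate sprung stop bar there, then swing the other end down and press until the spring catch closes over it and the grille sits flat and fully home. Feel your way and do not force anything or squash the stop bar; let go at the end, and leave the honey jar and the spice jar close by standing where they are.

Things in the scene. Friction and masses are not known exactly. Their poses are not given: they have to be found in the camera images.
- grille: loose flat steel grille, 0.2 to 0.33 kg: plate 140 (x) x 84 (y) x 4 mm, origin at the centre of the plate's underside, z up. Two flat tongues (each 22 wide, 4 thick, centred at y = +-26) stick out 14 mm beyond the plate's +x edge, to x = +84; the plain edge is at x = -70. It starts flat on the worktop, an upright lifting tab in its middle.
- tongue_tip (a point): point on the grille midway between the tips of its tongues, at the underside: (84, 0, 0) mm in the grille's frame, same axes
- tab_top (a point): top centre of the grille's black upright lifting tab, (0, 0, 44) mm in the grille's frame, same axes. The tab is 10 mm thick along x and 40 mm wide along y, with flat faces to +x and -x to grip; round its base a low foot, 18 x 44 mm, reaches 7 mm above the plate's underside.
- drip_pan: fixed steel pan 226 x 112 x 20 mm, from x = -108 to +118 in its frame; origin on its underside, z up; lip end +x, catch end -x. In it a grey carrier frame holds lip, ledges and catch. The carrier is clamped, and stands off by an unknown -14 to +14 mm along the pan's x, NOT measured: feel for the stop. All x given for these points and the catch are for mid position and shift with it.
- lip_stop (a point): pan frame (86, 0, 16) mm: nominal foot of the face of the sprung stop bar that the tongue tips meet, at the level of the ledge (top z = 16); real x is up to 14 mm more or less. Over it the lip, a steel strip over the full width, from x = 72 to 99, underside z = 27, top z = 31. The slot under it takes the tongues tilted by up to about 0.3 rad.
- catch_wall (a point): pan frame (-70, 0, 16) mm: nominal inner face of the near wall (top z = 21), behind the grille's plain edge. Catch housing x = -88 to -70, y = +-18, top z = 38. With the tongues touching the stop bar there is 2 mm of play here; if they are farther out the grille lands on the wall. Tilted 0.2 to 0.25 rad, tongues low, the plain end passes above the catch.
- seat (a point): pan frame (1, 0, 16) mm, pan's axes: nominal place of the grille's origin when seated (+-1 mm play along x, plus the carrier's offset of up to 14 mm). The underside then rests on ledges at z = 16, grille x along the pan's x, between side walls with inner faces at y = +-45.5, top z = 24.5.
- stop_bar (a joint): delicate black rubber stop bar under the lip, full width, 3 mm thick, z = 17 to 26, moving with the carrier. 0 = at rest, grows as the tongues push it towards +x. It starts to give at 5 N and yields 1 mm for each further 1.5 N (9.5 N at 3 mm, end of travel 6 mm); pushed in by more than 3 mm it is overstrained. The value tells nothing of where the carrier stands.
- catch (a joint): spring catch at the pan's -x end: dark nose 22 mm wide, reaching in to x = -64, underside z = 21.5, sloped on top. 0 = sprung out (closed or idle), grows to 0.008 m as it is pushed back towards -x. The grille's edge coming down pushes it back (spring 3 to 5 N; some 5 to 12 N down on the tab); it springs out to 0 over the edge when the grille is home.
- honey_jar: bystander, glass jar with green lid, 64 x 68 x 84 mm, origin under its centre
- spice_a: bystander, spice jar with red cap, 45 mm across, 106 mm tall, origin under its centre; stands between the robot and the work (another spice jar with a white cap is fixed near it)

How it is judged:
By the outcome, as a careful person would: the job done as asked, in the order asked, and still so for the second after the job is handed in, with the robot touching nothing.
It also fails if it takes over 40 s, if anything falls off the work surface, if the arm or the gripper's body presses on something with over 40 N, if the wrist force passes 120 N, or if a joint passes its speed limit or range.

ROBOT

A 7-joint arm with a two-finger parallel gripper is mounted at the origin on a cart in front of the work surface, level with it; the furniture and walls round the work are solid. World frame = base frame: x ahead of the robot, y to its left, z up, the work surface at z = 0. Lengths are in m, angles in rad, forces in N, time in s.
With the tool pointing down it reaches from about 0.425 to 0.875 m from the base axis. Payload 4.7 kg.
Tool frame: the origin (TCP) lies on the centre line of the jaws, within the pads' length; the fingertips stand ctrl.tcp_to_tips ahead of it and the grasp point (between the pads) lies 2 mm behind it (ctrl.tcp_to_tips is the distance from the TCP to the fingertips, in m); z points along the fingers, y is the line along which they close (so a half turn about z gives the same grasp; the last joint's range is limited). The gripper opens to 87 mm and grips with 3 to 60 N. Pads are 19 mm wide; open, the fingers measure 117 mm over their backs; the gripper's body (75 mm by 190 mm) begins 51 mm behind the grasp point.
Start: joints at [1.309, 0.321, -0.07, 1.45, 0.023, 1.371, -0.057], TCP at [0.177, -0.625, 0.24] pointing down, gripper open.
Joint ranges: [-2.86, 2.86], [-0.3, 2.09], [-1.38, 1.24], [0.06, 2.45], [-1.56, 4.7], [0.09, 2.05], [-2.69, 2.69]. Speed limits (rad/s): [2.57, 2.57, 3.14, 3.14, 3.14, 3.14, 3.14].

INTERFACE

Orientations are given as a rotation vector (axis times angle).
In Python, from bench import ctrl, optics, close_job gives the robot as it stands.
- The arm moves only by the shell command python3 -m inch 'ROWS' [OPENING] [FORCE]. ROWS is JSON, a list of rows, each a list of 2 entries, a list of its own where there are three numbers: the shift along the tool's x, y, z in mm, then the turn, a rotation vector about the tool's x, y, z in degrees. In form: [[[x, y, z], [ax, ay, az]], ...]. A call has exactly 10 rows; each row shifts and turns the commanded pose from where the row before left it, along the tool's axes as they then stand; what a row does not reach is not made up. A row lasts 1/10 s, in which the tool goes at most 50 mm and 8.59 degrees, less where a joint would pass 70% of its speed; a pose out of reach is approached as far as the arm can. A call is refused whole if a number of a shift passes 50 or a number of a turn 8.59, either way. A call with a gripper value outside its range is refused whole. OPENING is the closure, from 0 (fully open) to 1 (shut), set as the call begins (- or left out, the last holds). The fingers move at their own pace and stop on an object; FORCE is the grip in N (left out, the last holds). Time passes only in rows, so rows that do not move let the fingers close, or fill a call up. It gives the time, the measured TCP pose, the force and the opening at its end, in the units of the state.
- ctrl.get_state(): the state, without advancing time (a new reading comes with each control period).
- optics.get_image(name): name is "side" or "top" or "wrist"; returns a dict with "image" (420x560x3 uint8, red, green, blue), "fx", "fy", "cx", "cy" (pixels), "dist" ([k1, k2, p1, p2, k3] as OpenCV has them; the pictures are not rectified), "R" (3x3) and "t" (3): a world point X has camera coordinates R X + t; the wrist camera has in their place "hand_eye" (4x4, takes a point from camera to tool coordinates, whose origin is the TCP and whose axes are the flange's). Camera axes: x right, y down, z forward; pixel columns grow to the right and rows downward; lengths in m; the calibration is good to about 2 mm. A picture is of the moment at which its call begins: read the wrist's pose just before it. There is no depth.
- close_job(): hands the job in, once; it reports no verdict.
The state is a dict: "time": time; "joint_positions": joint angles; "qd": joint speeds; "joint_torque": joint torques, N m; "position": TCP position; "tool_rot": TCP orientation; "ft_force": force on the tool from outside, world axes, zero at the start; "torque": the same for the moment, N m; "grip_width": opening from 0.0 (shut) to 1.0 (fully open).
Only numpy, scipy, OpenCV 4.12 (cv2) and the standard library are available. Lean on these libraries where they do the work, as an engineer would, in place of code of your own. Each camera call takes 0.05 s, during which the arm holds its last target. There are 200 camera calls.

## Working session

There is one attempt and no reset: what is moved stays moved. The work goes in short steps, Python scripts to look and compute and a shell command to move; the robot and the scene stay as the last step left them, time stands still between calls to the robot, and variables do not carry over. Pictures are saved under pics/ and viewed, on a budget of 10 in all, crops included, one or two more only if the job needs it, and the job is handed in when it is done.

```bash
ls; mkdir -p pics; cat > h.py <<'E'
import numpy as np, cv2
from bench import ctrl, optics
from scipy.spatial.transform import Rotation as Ro
def cam(n):
    s=ctrl.get_state(); d=optics.get_image(n)
    if 'R' not in d:
        T=np.array(d['hand_eye']); Rt=Ro.from_rotvec(s['tool_rot']).as_matrix()
        Rc=Rt@T[:3,:3]; c=Rt@T[:3,3]+np.array(s['position'])
        d['R']=Rc.T; d['t']=-Rc.T@c
    d['K']=np.array([[d['fx'],0,d['cx']],[0,d['fy'],d['cy']],[0,0,1]])
    for k in('R','t','dist'): d[k]=np.array(d[k],float)
    return d
def ray(d,uv):
    p=cv2.undistortPoints(np.array(uv,float).reshape(-1,1,2),d['K'],d['dist']).reshape(-1,2)
    v=np.c_[p,np.ones(len(p))]@d['R']; return -d['R'].T@d['t'],v
def plane(d,uv,z):
    c,v=ray(d,uv); return c+v*((z-c[2])/v[:,2])[:,None]
def proj(d,X):
    return cv2.projectPoints(np.array(X,float).reshape(-1,1,3),cv2.Rodrigues(d['R'])[0],d['t'],d['K'],d['dist'])[0].reshape(-1,2)
def save(d,f): cv2.imwrite('pics/'+f,d['image'][:,:,::-1])
E
python3 - <<'E'
from h import *
print(ctrl.get_state(),ctrl.tcp_to_tips)
a=cam('top');b=cam('side')
save(a,'top0.png');save(b,'side0.png')
for d in(a,b): print(-d['R'].T@d['t'],d['R'])
E
```

```text
pics
{'time': 0.0, 'joint_positions': array([ 1.30911823,  0.32178258, -0.07005165,  1.4517009 ,  0.02259788,
        1.37079137, -0.05689225]), 'qd': array([ 5.46534534e-04, -1.54170081e-03, -9.97306179e-05,  3.22404568e-03,
       -7.05206753e-04,  1.01606559e-04, -1.11667002e-03]), 'joint_torque': array([-3.08749259e-04, -4.91285169e+01, -4.04254971e-01, -3.12527347e+01,
       -6.40660571e-02,  4.36868286e-02,  1.90952210e-04]), 'position': array([ 0.17678167, -0.62494632,  0.23847447]), 'tool_rot': array([-3.10992984e+00, -4.31575114e-01,  5.77165584e-04]), 'ft_force': array([ 1.22427966, -0.23202705,  1.13712652]), 'torque': array([ 0.04056465,  0.06233785, -0.03964928]), 'grip_width': 0.9993551269869314} 0.017
[ 0.46183345 -0.2433042   0.91826223] [[-0.00600556 -0.99995631  0.00716292]
 [-0.99646536  0.00538409 -0.08383196]
 [ 0.08378973 -0.00764106 -0.99645416]]
[0.40952306 0.21418617 0.77557649] [[-0.97760779 -0.21026075 -0.00856862]
 [-0.1707965   0.81658842 -0.55137275]
 [ 0.12292908 -0.53756281 -0.834215  ]]
```

View pics/top0.png

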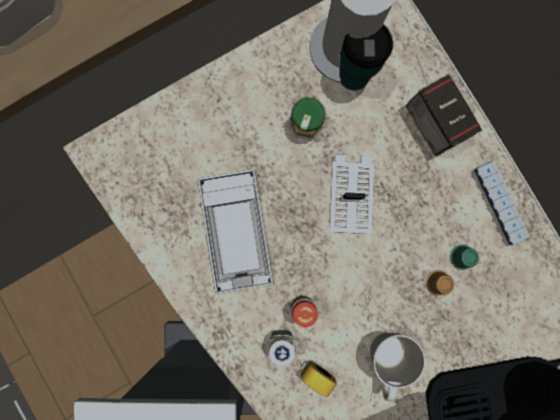

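View pics/side0.png

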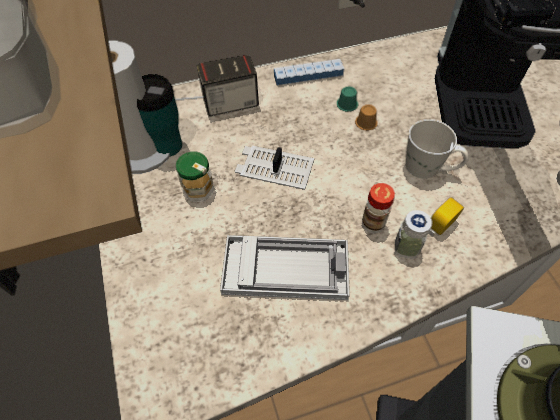

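Top view: the grille is at about (352,195) with its tongues upwards (+x) and the tab at (353,196). The pan spans (201,178) to (270,290), lip end up and catch at (242,282). The honey jar is at (308,117), the red-capped spice jar at (305,313), and the white-capped jar at (283,352).
The side view agrees: grille (277,165), pan (285,267), catch at (340,262).

```bash
python3 - <<'E'
from h import *
a=cam('top')
im=a['image'][:,:,::-1]
g=cv2.resize(im[150:240,320:385],None,fx=6,fy=6,interpolation=cv2.INTER_CUBIC)
p=cv2.resize(im[165:300,190:280],None,fx=4.4,fy=4.4,interpolation=cv2.INTER_CUBIC)
H=max(g.shape[0],p.shape[0]);f=lambda x:cv2.copyMakeBorder(x,0,H-x.shape[0],0,0,cv2.BORDER_CONSTANT)
cv2.imwrite('pics/c1.png',np.hstack([f(g),f(p)]))
hsv=cv2.cvtColor(im,cv2.COLOR_BGR2HSV)
# first estimates
print('pan', plane(a,[(201,178),(257,171),(270,289),(217,294)],0.02).round(4).tolist())
print('grille plate', plane(a,[(332,232),(370,232),(371,166),(333,168)],0.004).round(4).tolist())
print('tab',plane(a,[(353,196)],.044).round(4))
r=((hsv[...,0]<8)|(hsv[...,0]>172))&(hsv[...,1]>150)&(hsv[...,2]>120); r[:290]=0;r[330:]=0
ys,xs=np.nonzero(r);print('red',plane(a,[(xs.mean(),ys.mean())],.106).round(3))
print('honey',plane(a,[(308,111)],.084).round(3),'white',plane(a,[(283,352)],.1).round(3))
E
```

```text
pan [[0.5878, -0.095, 0.02], [0.6008, -0.2038, 0.02], [0.3739, -0.2281, 0.02], [0.3649, -0.127, 0.02]]
grille plate [[0.4821, -0.3496, 0.004], [0.4815, -0.4245, 0.004], [0.6124, -0.4294, 0.004], [0.6086, -0.3536, 0.004]]
tab [[ 0.5487 -0.3857  0.044 ]]
red [[ 0.34  -0.289  0.106]]
honey [[ 0.701 -0.3    0.084]] white [[ 0.273 -0.251  0.1  ]]
```

View pics/c1.png

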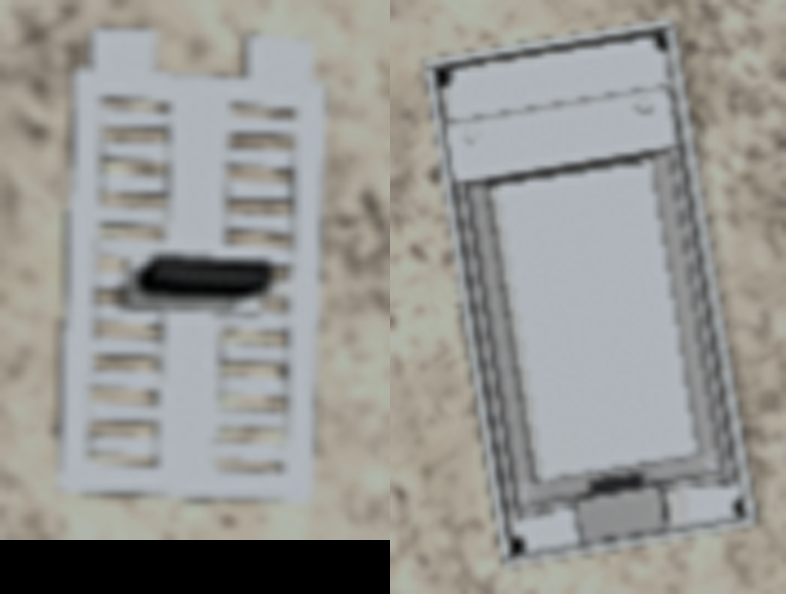

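The crop gives clear pixels. Grille plate corners: (75,68), (325,80), (310,500), (60,490). Pan corners: (427,65), (675,25), (755,520), (505,563). Lip front edge: (463,182) to (667,150).

```bash
python3 - <<'E'
from h import *
a=cam('top')
G=lambda l:(np.array(l,float)+.5)/6-.5+[320,150]
P=lambda l:(np.array(l,float)+.5-[390,0])/4.4-.5+[190,165]
def info(n,c,z):
    q=plane(a,c,z)[:,:2]; ax=(q[0]+q[1]-q[2]-q[3])/2; 
    print(n,'centre',q.mean(0).round(4),'len',np.linalg.norm(ax).round(4),'w',np.linalg.norm((q[0]+q[3]-q[1]-q[2])/2).round(4),'yaw',np.degrees(np.arctan2(ax[1],ax[0])).round(2)); return q.mean(0),ax/np.linalg.norm(ax)
info('grille',G([(75,68),(325,80),(310,500),(60,490)]),.004)
print('tips',plane(a,G([(126,30),(281,38)]),.004).mean(0).round(4))
print('tabtop',plane(a,G([(210,267)]),.044).round(4))
c,x=info('pan',P([(427,65),(675,25),(755,520),(505,563)]),.02)
o=c-x*.005; y=np.array([-x[1],x[0]])
print('pan origin',o)
f=lambda l,z:((plane(a,P(l),z)[:,:2]-o)@np.c_[x,y]*1000).round(1)
print('lip front (nom 72)',f([(463,182),(667,150)],.031),'back(99)',f([(445,122),(668,87)],.031))
print('housing inner -70',f([(577,492),(665,483)],.038))
b=cam('side')
print(b['image'].shape)
# check in side view
R=lambda px,py,z:[*(o+x*px+y*py),z]
print(proj(b,[R(.118,.056,.02),R(.118,-.056,.02),R(-.108,-.056,.02),R(-.108,.056,.02)]).round(1))
im=b['image'][:,:,::-1]
cv2.imwrite('pics/c2.png',cv2.resize(im[140:305,210:360],None,fx=3.6,fy=3.6,interpolation=cv2.INTER_CUBIC))
E
```

```text
grille centre [ 0.5512 -0.3897] len 0.1393 w 0.0827 yaw -3.13
tips [ 0.6342 -0.3949  0.004 ]
tabtop [[ 0.5523 -0.3888  0.044 ]]
pan centre [ 0.4851 -0.1614] len 0.2198 w 0.1104 yaw 9.12
pan origin [ 0.48020874 -0.16218442]
lip front (nom 72) [[ 60.2  46. ]
 [ 59.5 -43.5]] back(99) [[ 87.4  49.8]
 [ 86.5 -48.3]]
housing inner -70 [[-79.1  17.3]
 [-81.4 -20.2]]
(420, 560, 3)
[[219.9 288.1]
 [227.2 233. ]
 [347.8 238. ]
 [349.5 294. ]]
```

View pics/c2.png

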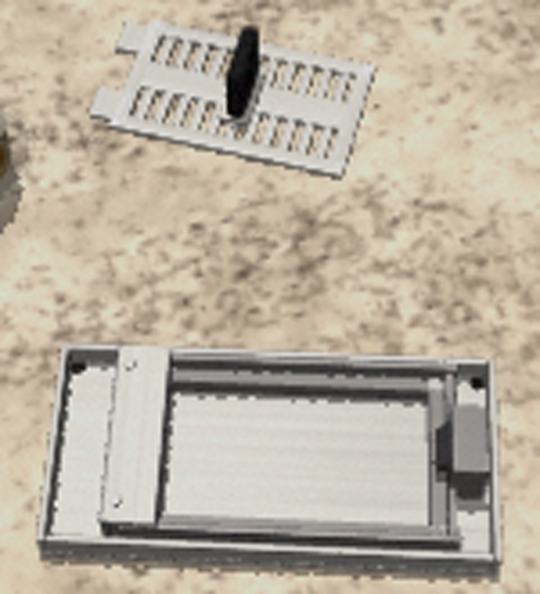

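```bash
cat >> h.py <<'E'
B=np.array([[0,1,0],[1,0,0],[0,0,-1.]])  # tool axes when grille/pan frame = world
def pose(yaw,tilt=0): return Ro.from_euler('ZY',[yaw,tilt],degrees=True).as_matrix()@B
def rows(p,R,N,start=None):
    s=ctrl.get_state() if start is None else None
    p0,R0=(np.array(s['position']),Ro.from_rotvec(s['tool_rot']).as_matrix()) if s else start
    w=Ro.from_matrix(R0.T@R).as_rotvec()/N; D=Ro.from_rotvec(w).as_matrix()
    M=sum(R0@np.linalg.matrix_power(D,k) for k in range(N))
    print(N,'rows of',(np.linalg.solve(M,np.array(p)-p0)*1000).round(2).tolist(),np.degrees(w).round(3).tolist())
def st():
    s=ctrl.get_state(); R=Ro.from_rotvec(s['tool_rot']).as_matrix()@B.T
    y,t,r=Ro.from_matrix(R).as_euler('ZYX',degrees=True)
    print('t %.2f'%s['time'],'p',(s['position']*1000).round(1),'yaw/tilt/roll %.2f %.2f %.2f'%(y,t,r),'F',s['ft_force'].round(2),'T',s['torque'].round(2),'grip %.3f'%s['grip_width'],flush=True)
    return s
E
python3 - <<'E'
from h import *
st()
rows([.552,-.389,.19],pose(-3.1),20)
print(cam('wrist')['hand_eye'])
E
```

```text
t 0.25 p [ 176.9 -625.2  239. ] yaw/tilt/roll -74.20 0.05 -0.00 F [-0.96 -0.68 -0.6 ] T [ 0.01 -0.03 -0.06] grip 0.996
20 rows of [22.57, 7.06, 2.45] [-0.002, -0.001, -3.555]
[[ 9.16549325e-05 -9.61989289e-01 -2.73087163e-01  7.45653446e-02]
 [ 9.99999920e-01  1.94311262e-04 -3.48864541e-04 -4.06447621e-04]
 [ 3.88667864e-04 -2.73087110e-01  9.61989230e-01 -1.47232380e-01]
 [ 0.00000000e+00  0.00000000e+00  0.00000000e+00  1.00000000e+00]]
```

```bash
python3 - <<'E'
from h import *
for n in('top','side'):
    d=cam(n); print(n,proj(d,[[.177,-.625,.24],[.177,-.625,.0],[.552,-.389,.19]]).round(0).tolist(), plane(d,[(420,400)] if n=='top' else [(440,85),(530,140)],0 if n=='top' else .0).round(3).tolist())
E
```

```text
top [[538.0, 433.0], [472.0, 386.0], [370.0, 185.0]] [[0.152, -0.519, 0.0]]
side [[495.0, 24.0], [457.0, 114.0], [275.0, 100.0]] [[0.218, -0.717, 0.0], [0.016, -0.579, 0.0]]
```

```bash
python3 -m inch '[[[20,0,0],[0,0,0]],[[25,5,0],[0,0,0]],[[25,5,0],[0,0,-3]],[[25,5,0],[0,0,-3]],[[25,5,0],[0,0,-3]],[[25,5,0],[0,0,-3]],[[25,5,0],[0,0,-3]],[[25,5,0],[0,0,-4]],[[25,5,0],[0,0,-4]],[[25,5,0],[0,0,-4]]]' 0; python3 -c "
from h import *
st();rows([.552,-.389,.18],pose(-3.1),10)"
```

```text
time: 1.4
position: [0.4186, -0.5634, 0.2395]
tool_rot: [-2.921, -1.155, 0.0]
ft_force: [-0.3, -0.7, -0.2]
grip_width: 0.998
t 1.40 p [ 418.6 -563.4  239.5] yaw/tilt/roll -46.85 0.00 -0.00 F [-0.33 -0.74 -0.16] T [-0.02 -0.08 -0.05] grip 0.998
10 rows of [22.14, 4.0, 5.95] [-0.0, 0.0, -4.375]
```

```bash
python3 -m inch '[[[22,4,6],[0,0,-4.4]],[[22,4,6],[0,0,-4.4]],[[22,4,6],[0,0,-4.4]],[[22,4,6],[0,0,-4.4]],[[22,4,6],[0,0,-4.4]],[[22,4,6],[0,0,-4.4]],[[22,4,6],[0,0,-4.4]],[[22,4,6],[0,0,-4.4]],[[22,4,6],[0,0,-4.4]],[[22,4,6],[0,0,-4.4]]]'; python3 -c "
from h import *
st();d=cam('wrist');save(d,'w1.png');print(proj(d,[[.552,-.389,.044],[.634,-.395,.004]]))"
```

```text
time: 2.4
position: [0.5513, -0.39, 0.1794]
tool_rot: [2.275, 2.166, 0.0]
ft_force: [-0.3, 0.6, 0.8]
grip_width: 1.003
t 2.40 p [ 551.3 -390.   179.4] yaw/tilt/roll -2.82 -0.01 -0.00 F [-0.34  0.56  0.84] T [-0.03 -0.16  0.04] grip 1.003
[[281.17054356 200.84073887]
 [367.61090263 192.14454527]]
```

View pics/w1.png

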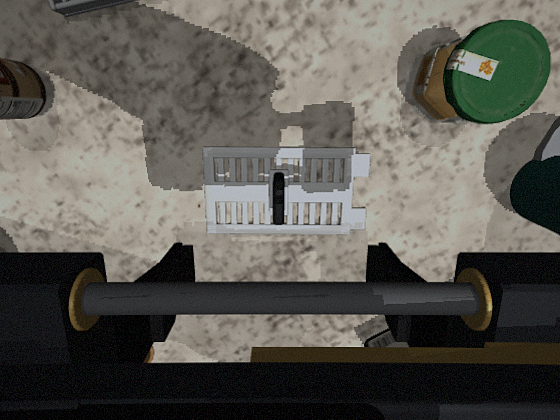

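Wrist view: grille plate corners at (205,148), (354,148), (350,234) and (206,233), tongue tips at (370,165) and (366,218), tab at x≈279. The honey jar is far to the right.

```bash
python3 - <<'E'
from h import *
d=cam('wrist')
q=plane(d,[(205,148),(354,148),(350,234),(206,233)],.004)[:,:2]
ax=(q[1]+q[2]-q[0]-q[3])/2;print('c',q.mean(0),np.linalg.norm(ax),np.linalg.norm((q[0]+q[1]-q[2]-q[3])/2),np.degrees(np.arctan2(ax[1],ax[0])))
m=(d['image'].max(2)<40);m[:150]=0;m[236:]=0;m[:,:262]=0;m[:,296:]=0
ys,xs=np.nonzero(m);print(xs.min(),xs.max(),ys.min(),ys.max(),len(xs))
print(plane(d,[(xs.mean(),ys.mean())],.03))
st();rows([.5515,-.389,.031],pose(-3),10)
E
```

```text
c [ 0.55152147 -0.38410329] 0.1386254193523398 0.0829067814187381 -2.548439503040117
271 282 180 231 494
[[ 0.54942387 -0.38974678  0.03      ]]
t 2.50 p [ 552.6 -386.   179. ] yaw/tilt/roll -2.65 0.00 0.19 F [ 0.2   0.33 -0.38] T [ 0.01 -0.11  0.03] grip 1.001
10 rows of [-0.33, -0.1, 14.8] [-0.0, -0.019, 0.035]
```

```bash
python3 -m inch '[[[0,0,16],[0,0,0]],[[0,0,20],[0,0,0]],[[0,0,20],[0,0,0]],[[0,0,20],[0,0,0]],[[0,0,20],[0,0,0]],[[0,0,16],[0,0,0]],[[0,0,14],[0,0,0]],[[0,0,12],[0,0,0]],[[0,0,11],[0,0,0]],[[0,0,0],[0,0,0]]]'; python3 -c "
from h import *
st()"; python3 -m inch '[[[0,0,0],[0,0,0]],[[0,0,0],[0,0,0]],[[0,0,0],[0,0,0]],[[0,0,0],[0,0,0]],[[0,0,0],[0,0,0]],[[0,0,0],[0,0,0]],[[0,0,0],[0,0,0]],[[0,0,0],[0,0,0]],[[0,0,-1],[0,0,0]],[[0,0,-1],[0,0,0]]]' 1 45; python3 -c "
from h import *
st()"
```

```text
time: 3.5
position: [0.5492, -0.3913, 0.0287]
tool_rot: [-2.281, -2.157, 0.001]
ft_force: [-0.2, 0.4, -0.7]
grip_width: 0.998
t 3.50 p [ 549.2 -391.3   28.7] yaw/tilt/roll -3.20 0.13 0.08 F [-0.18  0.43 -0.72] T [ 0.04 -0.12 -0.01] grip 0.998
time: 4.5
position: [0.5501, -0.3918, 0.0326]
tool_rot: [-2.283, -2.159, 0.0]
ft_force: [0.5, -0.0, 0.0]
grip_width: 0.172
t 4.50 p [ 550.1 -391.8   32.6] yaw/tilt/roll -3.20 0.00 -0.00 F [ 0.53 -0.04  0.02] T [-0.   -0.09  0.05] grip 0.172
```

```bash
python3 -m inch '[[[0,0,-8],[0,0,0]],[[0,0,-18],[0,0,0]],[[0,0,-22],[0,0,0]],[[8,-4,-22],[0,0,-1.5]],[[18,-8,-22],[0,0,-1.5]],[[20,-9,-22],[0,0,-2]],[[20,-9,-22],[0,0,-2]],[[20,-9,-16],[0,0,-2]],[[16,-7,-8],[0,0,-2]],[[8,-4,0],[0,0,-1.3]]]'; python3 -m inch '[[[0,0,0],[0,0,0]],[[0,0,0],[0,0,0]],[[0,0,0],[0,0,0]],[[0,0,0],[0,0,0]],[[0,0,0],[0,0,0]],[[0,0,0],[0,0,0]],[[0,0,0],[0,0,0]],[[0,0,0],[0,0,0]],[[0,0,0],[0,0,0]],[[0,0,0],[0,0,0]]]';python3 -c "
from h import *
st();d=cam('wrist');save(d,'w2.png')
for k in range(3): st();cam('side')
save(cam('side'),'s2.png')"
```

```text
time: 5.5
position: [0.4973, -0.2823, 0.1954]
tool_rot: [2.032, 2.391, 0.0]
ft_force: [-0.5, -0.8, -2.7]
grip_width: 0.108
time: 6.5
position: [0.4966, -0.2836, 0.1926]
tool_rot: [2.038, 2.391, -0.0]
ft_force: [-0.2, 0.5, -3.0]
grip_width: 0.116
t 6.50 p [ 496.6 -283.6  192.6] yaw/tilt/roll 9.11 -0.00 -0.01 F [-0.21  0.49 -2.96] T [-0.05 -0.12 -0.01] grip 0.116
t 6.55 p [ 496.6 -283.7  192.6] yaw/tilt/roll 9.10 0.00 -0.01 F [ 0.7  -0.22 -2.62] T [ 0.05 -0.11 -0.03] grip 0.108
t 6.60 p [ 496.7 -283.6  192.6] yaw/tilt/roll 9.11 -0.00 -0.01 F [ 0.07 -0.17 -2.5 ] T [-0.04 -0.13 -0.01] grip 0.114
t 6.65 p [ 496.6 -283.7  192.6] yaw/tilt/roll 9.10 0.00 -0.01 F [-0.27 -0.27 -2.07] T [-0.   -0.06 -0.03] grip 0.109
```

View pics/w2.png

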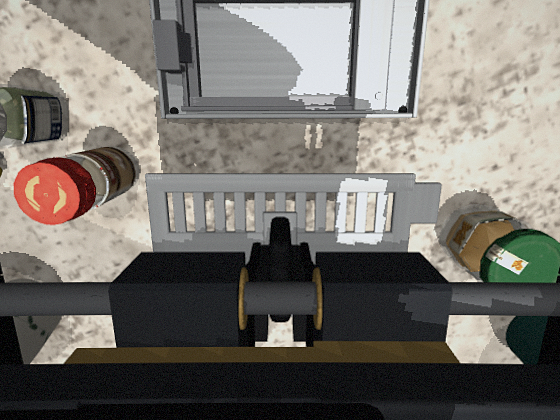

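Wrist view: the grille is held level and parallel to the pan. The pan's near rim corners are at (160,118) and (418,117), and the lip spans columns ≈355 to 390. The plate's far corners are at (147,174) and (415,174).

```bash
python3 - <<'E'
from h import *
s=st();d=cam('wrist')
q=plane(d,[(160,118),(418,117)],.02);print('pan -y corners',q.round(4),np.linalg.norm(q[1]-q[0]),np.degrees(np.arctan2(*(q[1]-q[0])[[1,0]])))
v=(q[1]-q[0])[:2];x=v/np.linalg.norm(v);y=np.array([-x[1],x[0]])
mid=q.mean(0)[:2];o=mid-.005*x+.056*y;print('pan origin',o)
o2=np.array([.4802,-.1622])
f=lambda l,z:((plane(d,l,z)[:,:2]-o)@np.c_[x,y]*1000).round(1)
print('lip front(72)',f([(355,60)],.031),'back',f([(391,60)],.031),'housing in/out',f([(191,45),(156,45)],.038))
# grille corners in tool frame
c,r=ray(d,[(147,174),(415,174),(441,184)])
R=Ro.from_rotvec(s['tool_rot']).as_matrix(); C=R.T@(c-s['position']); r=r@R
L=.14/np.linalg.norm(r[1]/r[1][2]-r[0]/r[0][2]) 
z=C[2]+L; print('plate top z in tool',z,'corners',[(C+k*L/k[2]).round(4).tolist() for k in r])
b=cam('side');im=b['image'][:,:,::-1]
cv2.imwrite('pics/s2c.png',cv2.resize(im[60:310,190:450],None,fx=2.4,fy=2.4,interpolation=cv2.INTER_CUBIC))
E
```

```text
t 6.75 p [ 496.6 -283.7  192.6] yaw/tilt/roll 9.10 0.00 -0.01 F [ 0.1   0.37 -3.53] T [ 0.01 -0.12 -0.  ] grip 0.111
pan -y corners [[ 0.3808 -0.2342  0.02  ]
 [ 0.6061 -0.1973  0.02  ]] 0.22827289772074233 9.300856353077403
pan origin [ 0.479435   -0.16130108]
lip front(72) [[ 58.7 -10.4]] back [[ 88.  -10.6]] housing in/out [[-7.300e+01  1.000e-01]
 [-1.005e+02 -0.000e+00]]
plate top z in tool 0.033303706402893735 corners [[0.0423, -0.0697, 0.0333], [0.0423, 0.0703, 0.0333], [0.037, 0.0844, 0.0333]]
```

View pics/s2c.png

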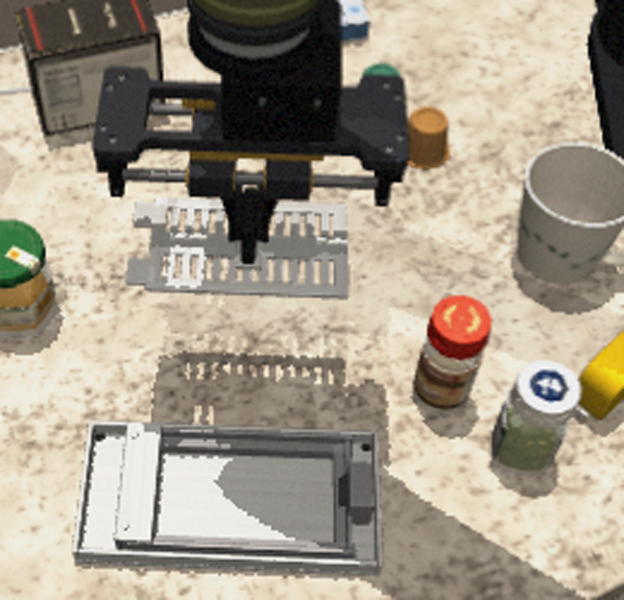

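The side crop shows the grille level in the gripper. Its near edge corners are at crop (348,296) and (152,290), and both jars are standing.

```bash
python3 - <<'E'
from h import *
s=st();b=cam('side');R=Ro.from_rotvec(s['tool_rot']).as_matrix()
for D in(.028,.032,.036,.040):
    print(D,[((proj(b,s['position']+R@[.042,yy,D])[0]-[190,60])*2.4+.7).round(1).tolist() for yy in(-.07,.07)])
E
```

```text
t 6.85 p [ 496.6 -283.6  192.6] yaw/tilt/roll 9.10 0.00 -0.00 F [-0.57  0.69 -2.58] T [ 0.01 -0.11  0.02] grip 0.109
0.028 [[351.0, 288.8], [146.4, 281.1]]
0.032 [[350.4, 292.3], [146.7, 284.7]]
0.036 [[349.9, 295.8], [147.1, 288.2]]
0.04 [[349.4, 299.2], [147.4, 291.6]]
```

```bash
cat >> h.py <<'E'
O=np.array([.4796,-.1616]);YAW=9.2;D=.0365
PX=np.array([np.cos(np.radians(YAW)),np.sin(np.radians(YAW))]);PY=np.array([-PX[1],PX[0]])
def tcp_for_tip(xt,zt,th):
    c,s_=np.cos(th),np.sin(th); x=xt/1e3-.084*c+D*s_; z=zt/1e3+.084*s_+D*c
    return np.r_[O+PX*x,z],pose(YAW,np.degrees(th))
def tip():
    s=st();R=Ro.from_rotvec(s['tool_rot']).as_matrix(); f=lambda v:(lambda w:np.r_[(w[:2]-O)@np.c_[PX,PY],w[2]]*1000)(s['position']+R@np.array(v))
    print('tip pan',f([0,.084,D]).round(1),'plain',f([0,-.07,D]).round(1),'F pan',np.r_[s['ft_force'][:2]@np.c_[PX,PY],s['ft_force'][2]].round(1))
E
python3 - <<'E'
from h import *
tip();p,R=tcp_for_tip(38,60,.22);rows(p,R,10)
p2,_=tcp_for_tip(38,25,.22);rows(p2,R,10,start=(p,R))
p2,_=tcp_for_tip(39,25,.22);rows(p2,R,1,start=(tcp_for_tip(38,25,.22)[0],R))
E
```

```text
t 6.90 p [ 496.6 -283.7  192.5] yaw/tilt/roll 9.10 0.00 -0.01 F [-0.27 -0.06 -2.26] T [ 0.02 -0.08 -0.02] grip 0.114
tip pan [  81.3 -123.4  156. ] plain [ -72.7 -123.1  156.1] F pan [-0.3 -0.  -2.3]
10 rows of [12.32, -2.55, 8.17] [1.26, -0.001, -0.01]
10 rows of [-0.0, 0.76, 3.42] [0.0, 0.0, 0.0]
1 rows of [-0.0, 0.98, -0.22] [0.0, 0.0, 0.0]
```

```bash
python3 -m inch '[[[8,-2,4],[1.3,0,0]],[[12,-3,4],[1.3,0,0]],[[15,-3,6],[1.3,0,0]],[[16,-3,8],[1.3,0,0]],[[17,-3,9],[1.3,0,0]],[[17,-3,10],[1.3,0,0]],[[15,-3,11],[1.3,0,0]],[[12,-2,12],[1.3,0,0]],[[7,-2,10],[1.2,0,0]],[[4.2,-1.5,7.7],[1,0,0]]]'; python3 -m inch '[[[0,0.8,4],[0,0,0]],[[0,0.8,5],[0,0,0]],[[0,1,5],[0,0,0]],[[0,1,5],[0,0,0]],[[0,1,4],[0,0,0]],[[0,1,4],[0,0,0]],[[0,1,3],[0,0,0]],[[0,1,3],[0,0,0]],[[0,0,1],[0,0,0]],[[0,0,0],[0,0,0]]]';python3 -c "
from h import *
tip();save(cam('side'),'s3.png');tip();save(cam('wrist'),'w3.png');tip();rows(*tcp_for_tip(39,25,.22),1);
a=cv2.imread('pics/s3.png')[140:300,200:360];b=cv2.imread('pics/w3.png')
cv2.imwrite('pics/sw3.png',np.hstack([cv2.resize(a,(420,420),interpolation=2),cv2.resize(b[0:300,130:460],(380,345))[:, :].copy() if 0 else cv2.copyMakeBorder(cv2.resize(b[0:300,130:460],(380,345)),0,75,0,0,0)]))"
```

```text
time: 7.9
position: [0.4421, -0.1661, 0.1131]
tool_rot: [-1.936, -2.275, 0.253]
ft_force: [-0.1, -0.9, -2.8]
grip_width: 0.113
time: 8.9
position: [0.4425, -0.1675, 0.079]
tool_rot: [-1.939, -2.274, 0.251]
ft_force: [0.4, 0.1, -2.7]
grip_width: 0.109
t 8.90 p [ 442.5 -167.5   79. ] yaw/tilt/roll 9.11 12.61 0.00 F [ 0.38  0.13 -2.75] T [ 0.04 -0.48  0.  ] grip 0.109
tip pan [36.5 -0.  25. ] plain [-113.8    0.2   58.7] F pan [ 0.4  0.1 -2.7]
t 8.95 p [ 442.6 -167.6   79.1] yaw/tilt/roll 9.10 12.60 -0.01 F [-0.29  0.02 -2.67] T [ 0.02 -0.46 -0.03] grip 0.108
tip pan [36.6 -0.1 25.2] plain [-113.7    0.2   58.8] F pan [-0.3  0.1 -2.7]
t 9.00 p [ 442.7 -167.6   79.2] yaw/tilt/roll 9.10 12.59 -0.01 F [-1.26  0.99 -1.77] T [ 0.04 -0.54 -0.02] grip 0.117
tip pan [36.6 -0.1 25.3] plain [-1.137e+02  1.000e-01  5.890e+01] F pan [-1.1  1.2 -1.8]
1 rows of [-0.0, 2.37, -0.26] [0.011, -0.009, -0.098]
```

View pics/sw3.png

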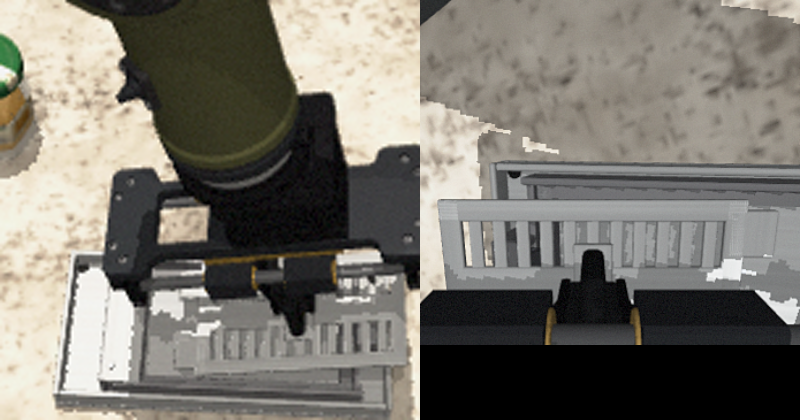

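Both views show the tilted grille inside the pan's width, with its tongues low and short of the lip. I'll lower it gently to find the ledge.

```bash
python3 -m inch '[[[0,2.2,1],[0,0,0]],[[0,2.2,1],[0,0,0]],[[0,2.2,1],[0,0,0]],[[0,2.2,0.8],[0,0,0]],[[0,0.4,1],[0,0,0]],[[0,0.3,1],[0,0,0]],[[0,0.2,0.6],[0,0,0]],[[0,0.1,0.5],[0,0,0]],[[0,0,0],[0,0,0]],[[0,0,0],[0,0,0]]]'; python3 -c "
from h import *
tip()"
```

```text
time: 10.0
position: [0.4506, -0.1663, 0.0703]
tool_rot: [-1.939, -2.274, 0.251]
ft_force: [-0.4, -0.1, -2.7]
grip_width: 0.109
t 10.00 p [ 450.6 -166.3   70.3] yaw/tilt/roll 9.10 12.60 -0.01 F [-0.41 -0.15 -2.65] T [ 0.06 -0.5   0.03] grip 0.109
tip pan [44.6 -0.1 16.4] plain [-1.057e+02  1.000e-01  4.990e+01] F pan [-0.4 -0.1 -2.7]
```

```bash
python3 -m inch '[[[0,0.07,0.3],[0,0,0]],[[0,0.07,0.3],[0,0,0]],[[0,0.07,0.3],[0,0,0]],[[0,0.07,0.3],[0,0,0]],[[0,0.07,0.3],[0,0,0]],[[0,0.07,0.3],[0,0,0]],[[0,0,0],[0,0,0]],[[0,0,0],[0,0,0]],[[0,0,0],[0,0,0]],[[0,0,0],[0,0,0]]]'; python3 -c "
from h import *
tip();cam('side');tip()"
```

```text
time: 11.0
position: [0.4506, -0.1664, 0.0684]
tool_rot: [-1.939, -2.274, 0.251]
ft_force: [0.2, 0.0, -2.4]
grip_width: 0.113
t 11.00 p [ 450.6 -166.4   68.4] yaw/tilt/roll 9.10 12.60 -0.01 F [ 0.22  0.03 -2.39] T [-0.13 -0.5  -0.01] grip 0.113
tip pan [44.7 -0.2 14.5] plain [-1.056e+02  1.000e-01  4.810e+01] F pan [ 0.2 -0.  -2.4]
t 11.05 p [ 450.6 -166.3   68.4] yaw/tilt/roll 9.10 12.60 -0.01 F [ 0.14 -1.38 -2.22] T [-0.06 -0.52 -0.07] grip 0.109
tip pan [44.7 -0.2 14.4] plain [-1.056e+02  1.000e-01  4.800e+01] F pan [-0.1 -1.4 -2.2]
```

```bash
python3 -m inch '[[[0,0.07,0.3],[0,0,0]],[[0,0.07,0.3],[0,0,0]],[[0,0.07,0.3],[0,0,0]],[[0,0.07,0.3],[0,0,0]],[[0,0.07,0.3],[0,0,0]],[[0,0.07,0.3],[0,0,0]],[[0,0.04,0.2],[0,0,0]],[[0,0,0],[0,0,0]],[[0,0,0],[0,0,0]],[[0,0,0],[0,0,0]]]'; python3 -c "
from h import *
tip();cam('side');tip()"
```

```text
time: 12.05
position: [0.4506, -0.1663, 0.0664]
tool_rot: [-1.939, -2.274, 0.251]
ft_force: [-0.5, -0.8, -1.4]
grip_width: 0.11
t 12.05 p [ 450.6 -166.3   66.4] yaw/tilt/roll 9.09 12.60 -0.01 F [-0.48 -0.79 -1.37] T [-0.17 -0.5  -0.06] grip 0.110
tip pan [44.6 -0.2 12.4] plain [-1.057e+02  1.000e-01  4.600e+01] F pan [-0.6 -0.7 -1.4]
t 12.10 p [ 450.6 -166.4   66.4] yaw/tilt/roll 9.10 12.60 -0.01 F [-0.25 -1.11 -1.2 ] T [-0.21 -0.47  0.02] grip 0.113
tip pan [44.6 -0.2 12.4] plain [-1.057e+02  1.000e-01  4.600e+01] F pan [-0.4 -1.1 -1.2]
```

```bash
python3 -m inch '[[[0,-0.2,-0.8],[0,0,0]],[[0,-0.2,-0.9],[0,0,0]],[[0,3,-0.67],[0,0,0]],[[0,3,-0.67],[0,0,0]],[[0,3,-0.67],[0,0,0]],[[0,3,-0.67],[0,0,0]],[[0,3,-0.67],[0,0,0]],[[0,2.5,-0.56],[0,0,0]],[[0,1,-0.22],[0,0,0]],[[0,0.5,-0.11],[0,0,0]]]'; python3 -c "
from h import *
tip();cam('side');tip()"
```

```text
time: 13.1
position: [0.4657, -0.1642, 0.0682]
tool_rot: [-1.935, -2.267, 0.262]
ft_force: [-12.2, -2.4, 6.5]
grip_width: 0.113
t 13.10 p [ 465.7 -164.2   68.2] yaw/tilt/roll 9.05 13.19 0.02 F [-12.22  -2.38   6.45] T [-0.46  2.24  0.11] grip 0.113
tip pan [59.3 -0.5 13.5] plain [-90.6  -0.1  48.7] F pan [-12.4  -0.4   6.5]
t 13.15 p [ 465.7 -164.2   68.2] yaw/tilt/roll 9.05 13.18 0.02 F [-10.46  -2.52   6.04] T [-0.42  2.03  0.13] grip 0.110
tip pan [59.3 -0.5 13.5] plain [-90.7  -0.1  48.7] F pan [-10.7  -0.8   6. ]
```

Contact came too early: the tip is at x≈59, which is the lip's front edge, not the stop, and there is an upward force too. I'll back off and look.

```bash
python3 -m inch '[[[0,-3,0.67],[0,0,0]],[[0,-3,0.67],[0,0,0]],[[0,-2,0.44],[0,0,0]],[[0,0,0],[0,0,0]],[[0,0,0],[0,0,0]],[[0,0,0],[0,0,0]],[[0,0,0],[0,0,0]],[[0,0,0],[0,0,0]],[[0,0,0],[0,0,0]],[[0,0,0],[0,0,0]]]'; python3 -c "
from h import *
tip();d=cam('side');tip()
a=d['image'][:,:,::-1][225:305,210:360]
w=cam('wrist')['image'][:,:,::-1][90:260,100:540]
a=cv2.resize(a,None,fx=4.4,fy=4.4,interpolation=2);w=cv2.resize(w,None,fx=1.5,fy=1.5,interpolation=2)
cv2.imwrite('pics/sw4.png',np.vstack([a,w]) if a.shape[1]==w.shape[1] else (a.shape,w.shape) and np.vstack([cv2.resize(a,(660,352)),cv2.resize(w,(660,240))]))
"
```

```text
time: 14.15
position: [0.4618, -0.1644, 0.0681]
tool_rot: [-1.939, -2.274, 0.251]
ft_force: [0.4, -0.8, -2.7]
grip_width: 0.112
t 14.15 p [ 461.8 -164.4   68.1] yaw/tilt/roll 9.11 12.60 -0.00 F [ 0.37 -0.81 -2.71] T [-0.04 -0.59 -0.03] grip 0.112
tip pan [56.  -0.1 14.1] plain [-94.3   0.2  47.7] F pan [ 0.2 -0.9 -2.7]
t 14.20 p [ 461.7 -164.5   68.1] yaw/tilt/roll 9.10 12.60 -0.00 F [ 0.68 -0.83 -2.83] T [-0.14 -0.65 -0.01] grip 0.113
tip pan [55.9 -0.1 14.1] plain [-94.4   0.1  47.7] F pan [ 0.5 -0.9 -2.8]
```

View pics/sw4.png

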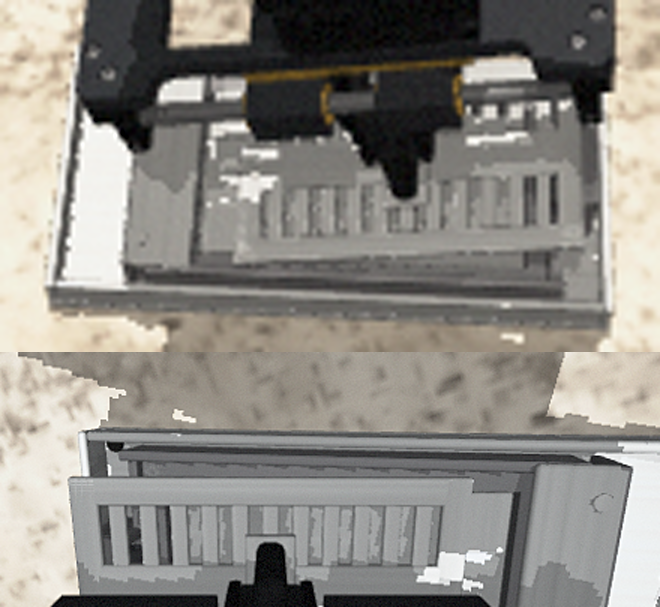

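The side and wrist views show the tongue tips a few millimetres short of the lip's front edge. The earlier touch came from the plate corners (3 mm above the tips) on the side ledges, so the tips were below ledge level and hit the ledge front. I'll raise the tip to z≈17.5 and try again gently.

```bash
python3 -m inch '[[[0,-0.3,-1.5],[0,0,0]],[[0,-0.4,-1.6],[0,0,0]],[[0,0,0],[0,0,0]],[[0,1.5,-0.33],[0,0,0]],[[0,1.5,-0.33],[0,0,0]],[[0,1.5,-0.33],[0,0,0]],[[0,1.5,-0.33],[0,0,0]],[[0,1,-0.22],[0,0,0]],[[0,0,0],[0,0,0]],[[0,0,0],[0,0,0]]]'; python3 -c "
from h import *
tip();cam('side');tip()"
```

```text
time: 15.25
position: [0.4688, -0.1633, 0.0712]
tool_rot: [-1.939, -2.274, 0.251]
ft_force: [0.1, 0.1, -2.5]
grip_width: 0.116
t 15.25 p [ 468.8 -163.3   71.2] yaw/tilt/roll 9.11 12.61 0.00 F [ 0.08  0.09 -2.55] T [ 0.07 -0.46 -0.06] grip 0.116
tip pan [63.  -0.1 17.2] plain [-87.2   0.2  50.8] F pan [ 0.1  0.1 -2.5]
t 15.30 p [ 468.7 -163.3   71.2] yaw/tilt/roll 9.10 12.61 -0.00 F [ 0.45  0.4  -2.37] T [ 0.07 -0.42 -0.  ] grip 0.111
tip pan [63.  -0.1 17.3] plain [-87.3   0.2  50.9] F pan [ 0.5  0.3 -2.4]
```

```bash
python3 -m inch '[[[0,1.5,-0.33],[0,0,0]],[[0,1.5,-0.33],[0,0,0]],[[0,1.5,-0.33],[0,0,0]],[[0,1,-0.22],[0,0,0]],[[0,0.5,-0.11],[0,0,0]],[[0,0.5,-0.11],[0,0,0]],[[0,0.5,-0.11],[0,0,0]],[[0,0.5,-0.11],[0,0,0]],[[0,0.5,-0.11],[0,0,0]],[[0,0,0],[0,0,0]]]'; python3 -c "
from h import *
tip();cam('side');tip()"
```

```text
time: 16.3
position: [0.4769, -0.162, 0.0712]
tool_rot: [-1.939, -2.274, 0.251]
ft_force: [-0.1, -0.3, -2.7]
grip_width: 0.113
t 16.30 p [ 476.9 -162.    71.2] yaw/tilt/roll 9.10 12.60 -0.00 F [-0.09 -0.26 -2.7 ] T [-0.   -0.48  0.01] grip 0.113
tip pan [71.3 -0.1 17.3] plain [-79.    0.1  50.9] F pan [-0.1 -0.2 -2.7]
t 16.35 p [ 476.9 -162.    71.2] yaw/tilt/roll 9.10 12.60 -0.00 F [-0.83  0.05 -1.6 ] T [ 0.08 -0.45 -0.03] grip 0.109
tip pan [71.3 -0.1 17.3] plain [-79.    0.1  50.9] F pan [-0.8  0.2 -1.6]
```

```bash
python3 -m inch '[[[0,0.4,-0.09],[0,0,0]],[[0,0.4,-0.09],[0,0,0]],[[0,0.4,-0.09],[0,0,0]],[[0,0.4,-0.09],[0,0,0]],[[0,0.4,-0.09],[0,0,0]],[[0,0,0],[0,0,0]],[[0,0,0],[0,0,0]],[[0,0,0],[0,0,0]],[[0,0,0],[0,0,0]],[[0,0,0],[0,0,0]]]'; python3 -c "
from h import *
tip();cam('side');tip()"
```

```text
time: 17.35
position: [0.4785, -0.1619, 0.0712]
tool_rot: [-1.939, -2.274, 0.252]
ft_force: [-2.5, 0.3, -1.4]
grip_width: 0.111
t 17.35 p [ 478.5 -161.9   71.2] yaw/tilt/roll 9.09 12.65 -0.01 F [-2.5   0.29 -1.41] T [-0.1   0.22  0.11] grip 0.111
tip pan [72.8 -0.2 17.1] plain [-77.4   0.   50.9] F pan [-2.4  0.7 -1.4]
t 17.40 p [ 478.5 -161.9   71.2] yaw/tilt/roll 9.09 12.66 -0.00 F [-2.1  -0.3  -0.71] T [-0.17  0.3   0.03] grip 0.108
tip pan [72.8 -0.2 17.1] plain [-77.5   0.1  50.9] F pan [-2.1  0.  -0.7]
```

Gentle contact at 2.3 N with the tip at x≈72.8. That means a carrier offset of about −13 mm, which agrees with the lip seen at 58.7. Next I'll swing down about the tips.

```bash
python3 - <<'E'
from h import *
tip()
s=ctrl.get_state();P0,R0=s['position'],Ro.from_rotvec(s['tool_rot']).as_matrix()
a=tcp_for_tip(72.8,17.1,.2209); off=P0-a[0]; print(off)
N=lambda xt,zt,deg:(tcp_for_tip(xt,zt,np.radians(deg))[0]+off,R0@Ro.from_rotvec([np.radians(deg-12.656),0,0]).as_matrix())
A=N(72.8,17.1,12.656);Bq=N(72.8,16.6,5.5);C=N(72.8,16.0,0)
rows(*Bq,8,start=A);rows(*C,8,start=Bq)
E
```

```text
t 17.40 p [ 478.5 -161.9   71.2] yaw/tilt/roll 9.09 12.66 -0.00 F [-2.1  -0.3  -0.71] T [-0.17  0.3   0.03] grip 0.108
tip pan [72.8 -0.2 17.1] plain [-77.5   0.1  50.9] F pan [-2.1  0.  -0.7]
[ 1.84484713e-05 -8.44150368e-05  3.92873586e-05]
8 rows of [-0.0, -0.55, 1.38] [-0.894, 0.0, 0.0]
8 rows of [-0.0, -0.43, 1.09] [-0.688, 0.0, -0.0]
```

```bash
python3 -m inch '[[[0,-0.55,1.38],[-0.9,0,0]],[[0,-0.55,1.38],[-0.9,0,0]],[[0,-0.55,1.38],[-0.9,0,0]],[[0,-0.55,1.38],[-0.9,0,0]],[[0,-0.55,1.38],[-0.9,0,0]],[[0,-0.55,1.38],[-0.9,0,0]],[[0,-0.55,1.38],[-0.9,0,0]],[[0,-0.55,1.38],[-0.9,0,0]],[[0,0,0],[0,0,0]],[[0,0,0],[0,0,0]]]' 1 60; python3 -c "
from h import *
tip();cam('side');tip()"
```

```text
time: 18.4
position: [0.4728, -0.1628, 0.061]
tool_rot: [-1.998, -2.343, 0.111]
ft_force: [-2.9, -0.7, -2.3]
grip_width: 0.109
t 18.40 p [ 472.8 -162.8   61. ] yaw/tilt/roll 9.09 5.40 -0.02 F [-2.89 -0.68 -2.3 ] T [-0.31  0.39  0.04] grip 0.109
tip pan [73.3 -0.3 16.8] plain [-80.    0.   31.3] F pan [-3.  -0.2 -2.3]
t 18.45 p [ 472.8 -162.8   61. ] yaw/tilt/roll 9.10 5.41 -0.01 F [-2.62 -2.11 -1.41] T [-0.38  0.43  0.05] grip 0.112
tip pan [73.3 -0.3 16.8] plain [-80.    0.   31.3] F pan [-2.9 -1.7 -1.4]
```

```bash
python3 -m inch '[[[0,-0.43,1.09],[-0.68,0,0]],[[0,-0.43,1.09],[-0.68,0,0]],[[0,-0.43,1.09],[-0.68,0,0]],[[0,-0.43,1.09],[-0.68,0,0]],[[0,-0.43,1.09],[-0.68,0,0]],[[0,-0.43,1.09],[-0.68,0,0]],[[0,-0.43,1.09],[-0.68,0,0]],[[0,-0.43,1.09],[-0.68,0,0]],[[0,0,0],[0,0,0]],[[0,0,0],[0,0,0]]]'; python3 -c "
from h import *
tip();cam('side');tip()"
```

```text
time: 19.45
position: [0.4691, -0.1629, 0.0523]
tool_rot: [2.038, 2.39, 0.002]
ft_force: [-0.0, 0.9, -2.4]
grip_width: 0.109
t 19.45 p [ 469.1 -162.9   52.3] yaw/tilt/roll 9.10 -0.07 0.03 F [-0.03  0.94 -2.44] T [-0.05 -0.    0.03] grip 0.109
tip pan [73.5  0.2 15.9] plain [-80.5   0.5  15.7] F pan [ 0.1  0.9 -2.4]
t 19.50 p [ 469.1 -163.    52.3] yaw/tilt/roll 9.11 -0.06 0.02 F [-0.83 -0.9  -2.28] T [-0.04 -0.03  0.05] grip 0.108
tip pan [73.4  0.2 15.8] plain [-80.6   0.5  15.7] F pan [-1.  -0.8 -2.3]
```

The plate is level and the plain edge seems to be down. I'll press down gently to make sure it is home.

```bash
python3 -m inch '[[[0,0,0.5],[0,0,0]],[[0,0,0.5],[0,0,0]],[[0,0,0.5],[0,0,0]],[[0,0,0.5],[0,0,0]],[[0,0,0.5],[0,0,0]],[[0,0,0.5],[0,0,0]],[[0,0,0],[0,0,0]],[[0,0,0],[0,0,0]],[[0,0,0],[0,0,0]],[[0,0,0],[0,0,0]]]'; python3 -c "
from h import *
tip();d=cam('side');tip()
w=cam('wrist')['image'][:,:,::-1];cv2.imwrite('pics/w5.png',cv2.resize(w[60:260,60:500],(792,360),interpolation=2))"
```

```text
time: 20.5
position: [0.4691, -0.163, 0.0521]
tool_rot: [-2.038, -2.391, 0.002]
ft_force: [-9.9, 2.5, 23.0]
grip_width: 0.11
t 20.50 p [ 469.1 -163.    52.1] yaw/tilt/roll 9.11 0.06 -0.03 F [-9.9   2.52 23.02] T [0.78 2.01 0.01] grip 0.110
tip pan [73.4  0.1 15.5] plain [-80.6   0.4  15.7] F pan [-9.4  4.1 23. ]
t 20.55 p [ 469.1 -163.    52.1] yaw/tilt/roll 9.11 0.06 -0.03 F [-10.48   2.7   22.81] T [ 0.73  2.04 -0.01] grip 0.107
tip pan [73.4  0.1 15.5] plain [-80.6   0.4  15.7] F pan [-9.9  4.3 22.8]
```

View pics/w5.png

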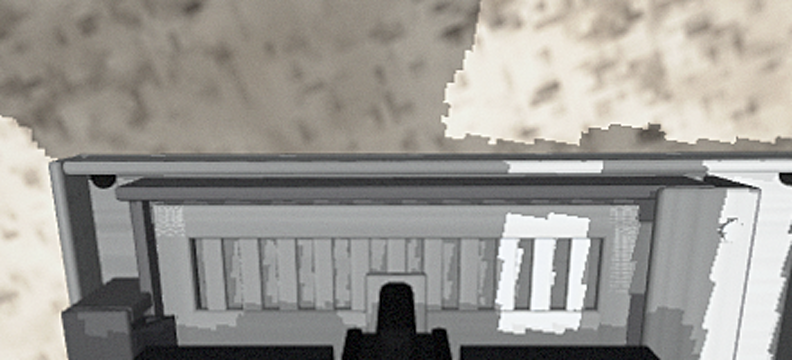

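The picture shows the plate inside the frame with the catch nose over its plain edge at about (160,325). Pressing with 23 N gave no movement, so it is home. I'll take off the load, open and lift away.

```bash
python3 -m inch '[[[0,0,-0.7],[0,0,0]],[[0,0,-0.7],[0,0,0]],[[0,0,-0.7],[0,0,0]],[[0,0,-0.6],[0,0,0]],[[0,0,0],[0,0,0]],[[0,0,0],[0,0,0]],[[0,0,0],[0,0,0]],[[0,0,0],[0,0,0]],[[0,0,0],[0,0,0]],[[0,0,0],[0,0,0]]]'; python3 -c "
from h import *
tip();cam('side');tip()"; python3 -m inch '[[[0,0,0],[0,0,0]],[[0,0,0],[0,0,0]],[[0,0,0],[0,0,0]],[[0,0,0],[0,0,0]],[[0,0,0],[0,0,0]],[[0,0,0],[0,0,0]],[[0,0,0],[0,0,0]],[[0,0,0],[0,0,0]],[[0,0,-2],[0,0,0]],[[0,0,-4],[0,0,0]]]' 0.35 60; python3 -c "
from h import *
tip()"
```

```text
time: 21.6
position: [0.4691, -0.1631, 0.0522]
tool_rot: [2.038, 2.391, 0.001]
ft_force: [-0.8, 1.9, 1.5]
grip_width: 0.109
t 21.60 p [ 469.1 -163.1   52.2] yaw/tilt/roll 9.11 -0.05 0.01 F [-0.84  1.85  1.47] T [ 0.52  0.11 -0.02] grip 0.109
tip pan [73.4  0.1 15.8] plain [-80.6   0.4  15.6] F pan [-0.5  2.   1.5]
t 21.65 p [ 469.1 -163.    52.2] yaw/tilt/roll 9.11 -0.05 0.02 F [-1.17  2.24  1.3 ] T [ 0.57  0.16 -0.  ] grip 0.112
tip pan [73.4  0.1 15.8] plain [-80.6   0.4  15.6] F pan [-0.8  2.4  1.3]
time: 22.65
position: [0.4687, -0.1632, 0.0582]
tool_rot: [-2.038, -2.391, -0.001]
ft_force: [-0.1, 0.3, -1.0]
grip_width: 0.651
t 22.65 p [ 468.7 -163.2   58.2] yaw/tilt/roll 9.11 -0.01 0.02 F [-0.11  0.26 -0.96] T [ 0.01 -0.08 -0.01] grip 0.651
tip pan [73.   0.  21.7] plain [-81.    0.3  21.7] F pan [-0.1  0.3 -1. ]
```

```bash
python3 -m inch '[[[0,0,-8],[0,0,0]],[[0,0,-16],[0,0,0]],[[0,0,-20],[0,0,0]],[[0,0,-22],[0,0,0]],[[-5,5,-22],[0,0,0]],[[-14,12,-22],[0,0,0]],[[-18,14,-20],[0,0,0]],[[-18,14,-16],[0,0,0]],[[-18,12,-8],[0,0,0]],[[-12,6,0],[0,0,0]]]'; python3 -c "
from h import *
tip();d=cam('side');t=cam('top');w=cam('wrist');
f=lambda d,a,b,c,e,k:cv2.resize(d['image'][a:b,c:e,::-1],k,interpolation=2)
cv2.imwrite('pics/end.png',np.vstack([f(w,0,300,60,500,(700,350)),np.hstack([f(d,150,305,200,450,(400,250)),f(t,90,340,190,390,(300,250))])]))"
```

```text
time: 23.65
position: [0.5462, -0.2387, 0.2143]
tool_rot: [2.036, 2.387, 0.002]
ft_force: [-0.1, 1.1, -0.3]
grip_width: 0.65
t 23.65 p [ 546.2 -238.7  214.3] yaw/tilt/roll 9.07 -0.22 -0.12 F [-0.05  1.08 -0.29] T [-0.04 -0.12  0.01] grip 0.650
tip pan [137.6 -87.  178.2] plain [-16.4 -86.7 177.6] F pan [ 0.1  1.1 -0.3]
```

View pics/end.png

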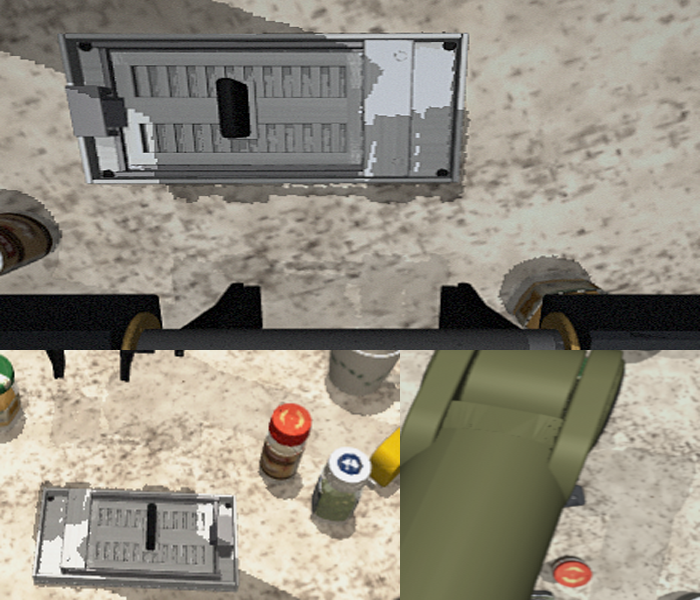

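The last picture shows the grille flat in the frame with its tongues under the lip. The catch nose laps over the plain edge at (120,112), and both jars are upright. I'll hand in.

```bash
python3 -c "
from bench import close_job
print(close_job())"
```

```text
the job is handed in; nothing more can be done
None
```

The grille is back in the drip tray and sits flat, and I handed the job in at about 24 s. I gripped it by its tab, tilted it 0.22 rad and slid the tongues under the lip until they met about 2.3 N at x≈73. I then swung it down about the tips, pressed, let go and moved clear.

**Went wrong on the way:** on the first slide the tips were about 2 mm too low and hit the front of the ledge under the lip at x≈59, with about 12 N. That is well short of the stop bar. I backed off, raised the tips and went in again cleanly.

**Last checks:**
- **Seating:** the underside was level at z≈15.7 mm (nominal 16), and it did not move under about 23 N. That press was more than the 5 to 12 N expected.
- **Catch:** I did not feel a distinct click. In the wrist picture the nose laps over the plain edge, but I did not tug the grille to test it.
- **Stop bar:** its travel can't be read directly. The tips ended about 0.6 mm beyond where I first felt contact. While I pressed, the wrist also read about 10 N along x. The tips did not move, so I took that as a side effect of pressing on the ledge.
- **Jars:** the spice jar stands upright where it was. The honey jar is only partly in the last views, but nothing came near it.

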